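# Clear the test reader's cover and present its amber filter plate to the scanner

## Task

A used test cassette has been left on the reader's cover: lay it, window side up, centred lengthwise along the narrow sloped rest and let go of it, without dropping it on the way. Then swing the reader's cover up by its blue handle until it is about upright and leave it open, draw the amber filter plate out of its slot and hold it upright over the middle of the scanner's red window, its bottom edge about 8 cm above the glass. Finish while still holding the plate there; leave the grey plate in its slot and do not knock anything else about.

Things in the scene. Friction and masses are not known exactly. Their poses are not given: they have to be found in the camera images.
- reader: white test reader, fixed: open-topped box 150 (x) x 160 (y) x 70 mm high, walls and floor 5 mm, closed by a hinged cover. Origin under its centre; -x side faces the robot, give or take some yaw. Inside, two slots run along x, centred at x = -10, y = -34 and +34 mm, their walls 32 mm above the table; each holds one filter plate with 1.5 mm play each side, 2 mm each end.
- cover (a joint): hinge of the reader's grey cover, rad: 0 closed, 1.57 upright, at most 1.9. Panel 150 x 160 x 8 mm, 0.15 kg, top face 78.5 mm above the table when closed, hinged on the box's far (+x) rim; its near edge swings up and away from the robot. The stiff hinge (0.17 N m friction) lets it stay wherever it is left.
- cover_handle (a point): centre of the blue handle bar on the cover's top: round, 10 mm thick, along y, 76 mm between its posts, axis 38 mm above the cover's top face (116.5 mm above the table when closed), 132 mm from the hinge along the cover, 18 mm from the free edge. Fingers can close across it from above; it can turn between them. Cover axes: x to the hinge, y along the bar, z out of the top face.
- cover_hinge (a point): point on the hinge axis, in the middle of the cover's width, at the underside of the cover (70.5 mm above the table); the axis runs along y. The handle's bar lies 132 mm in front of it and 46 mm above it when closed.
- cassette: white test cassette, 75 mm long (x), 24 mm wide (y), 12 mm thick, about 30 g, with a result window and a round well on its top face (+z). Origin under its centre. Starts lying on the closed cover behind the handle, long axis roughly parallel to the handle bar.
- rest: fixed grey cassette stand: base 100 x 80 x 10 mm, a post, and on top the sloped blue rest. Origin under the base's centre. Stands on one side of the reader or the other.
- rest_top: the blue rest on that stand: a narrow flat bar 84 mm long (x), 20 mm wide (y); the cassette overhangs it 2 mm each side. Origin: middle of its top face, 75 mm above the table. Sloped 20 degrees: +x points up the slope (away from the robot, give or take some yaw), z square to the face. A 4 mm thick lip stands 6 mm above the face at the lower end, inner side at x = -42 mm.
- amber_plate: amber filter plate: black frame 56 wide (x), 8 thick (y), 40 mm high with amber window, on its top edge a centred orange tab 34 wide, 8 thick, 16 mm high (56 mm overall). About 40 g. Origin: middle of its bottom edge, z up. Stands on the reader's inner floor in one of the slots (which one varies), hidden by the cover; tab top 61 mm above the table. Pinch the tab from above, closing along y.
- grey_plate: the grey filter plate: same shape and size with a grey window and grey tab, in the other slot; the two plates' centres are 68 mm apart, so open the fingers only partly between them (about 30 mm).
- scanner: fixed black presentation scanner lying on the table, 110 x 100 x 30 mm, window up. Origin under its centre. Stands on the other side of the reader from the cassette stand.
- scanner_window (a point): centre of the scanner's red window, on its top face 30 mm above the table.
- sanitiser: hand sanitiser pump bottle, white, 76 mm diameter, 203 mm tall; origin under its centre. Bystander
- flask: drinking flask, pastel pink and blue, 70 mm diameter, 223 mm tall; origin under its centre. Bystander
- tape_dispenser: heavy beige desk tape dispenser, 150 x 60 mm, 106 mm tall; origin under its centre. Bystander
- vial_rack: white foam rack 100 x 150 x 22 mm with six capped vials standing in it, 68 mm tall overall; origin under its centre. Bystander
- carton: small white and blue carton, 60 x 50 x 75 mm; origin under its centre. Bystander
- papers: fixed pile of papers, about 300 x 210 x 15 mm, left side of the table; origin under its centre. Bystander
- label_printer: fixed grey label printer, 190 x 150 x 130 mm, right side of the table; origin under its centre. Bystander
Things that resemble listed ones, but are neither listed nor needed, are in the scene too. What is shaped like the rest but green or turquoise is not meant. Leave any green look-alike of the reader alone.

How it is judged (in metres and radians):
On the way, in this order (a step that is already met when the one before it is completed fails the run):
1. the cassette lies along the sloped rest, window up, let go (x of cassette in the frame of rest_top between -0.015 and 0.015 m and y of cassette in the frame of rest_top between -0.009 and 0.009 m and z of cassette in the frame of rest_top between -0.003 and 0.005 m and angle between the x axis of cassette and the x axis of rest_top, either way round below 0.2 rad and angle between cassette's own z axis and vertical below 0.7 rad and contact force between cassette and the fingers below 0.01 N and linear speed of cassette below 0.02 m/s), for 0.2 s.
2. the cover is swung open to about upright (value of joint cover above 1.2 rad), for 0.2 s.
3. the amber plate is drawn clear of the reader, in the fingers (height (world z) of amber_plate above 0.075 m and contact force between amber_plate and the fingers above 0.5 N), for 0.1 s.
At the end, for the whole second after the job is handed in: Amber plate held in the fingers, still, upright within 0.2 rad, bottom edge 40 to 130 mm above the scanner window, within 30 mm of its centre. Cassette released on the rest, face up, within 15 mm along, 9 mm across, 0.2 rad. Cover beyond 1.2 rad; grey plate in its slot (all of step 1 and z of amber_plate in the frame of scanner_window between 0.04 and 0.13 m and horizontal distance between amber_plate and scanner_window below 0.03 m and angle between amber_plate's own z axis and vertical below 0.2 rad and contact force between amber_plate and the fingers above 0.5 N and linear speed of amber_plate below 0.03 m/s and contact force between amber_plate and scanner below 0.01 N and value of joint cover above 1.2 rad and z of grey_plate in the frame of reader between -0.002 and 0.012 m); the arm keeps its last pose, push and grip.
It fails at once if the grey plate is moved more than 20 mm (distance of grey_plate from where it was at the start of the episode above 0.02 m).
It fails at once if the cassette is dropped below the rest's height (height (world z) of cassette below 0.045 m).
It fails at once if a bystander is moved more than 20 mm (distance of any of sanitiser, flask, tape_dispenser, vial_rack, carton from where it was at the start of the episode above 0.02 m).
It also fails if it takes over 69 s, if anything falls off the work surface, if the arm or the gripper's body presses on something with over 40 N, if the wrist force passes 120 N, or if a joint passes its speed limit or range.

## Robot

A 6-joint arm with a two-finger parallel gripper is mounted at the origin on the work surface. World frame = base frame: x ahead of the robot, y to its left, z up, the work surface at z = 0. Lengths are in m, angles in degrees, forces in N, time in s.
With the tool pointing down it reaches from about 0.25 to 0.725 m from the base axis. Payload 9.7 kg.
Tool frame: the origin (TCP) lies midway between the tips of the shut fingers; the grasp point (between the pads) lies 19 mm behind it; z points along the fingers, y is the line along which they close (so a half turn about z gives the same grasp; the last joint's range is limited). The gripper opens to 85 mm and grips with 20 to 120 N. Pads are 22 mm wide; open, the fingers measure 114 mm over their backs; the gripper's body (76 mm by 85 mm) begins 54 mm behind the grasp point. The pads swing forward as they close: fully open they stand 13 mm farther back than shut.
Start: joints at [65.604, 4.979, 10.078, 95.1, 0, 90], TCP at [0.227, 0.501, 0.231] pointing down, gripper open.
Joint ranges: [-179.16, 179.16], [-48.56, 103.87], [-65.8, 70.77], [-126.05, 130.52], [-82.76, 87.17], [-180, 180]. Speed limits (degrees/s): [127.2, 127.2, 147.25, 180, 180, 180].

## Interface

Orientations are given as [roll, pitch, yaw] about the fixed x, y, z axes, in that order (R = Rz(yaw) Ry(pitch) Rx(roll)).
In Python, from workcell import * gives the robot as it stands.
- The arm moves only by the tool servo_tool, never from a script. Its argument "moves" is a list of rows, each a list of 4 numbers: the shift along the world's x, y, z in fractions of the full range, 1 being 75 cm, then the turn about the world's z in normalised numbers (1 is pi rad). A call has 1 to 20 rows; each row is the pose to reach, as a shift and turn from the pose commanded when the call began; what a row does not reach only later rows make up. A row lasts 1/12 s, in which the tool goes at most 41.7 mm and 7.16 degrees, less where a joint would pass 70% of its speed; a pose out of reach is approached as far as the arm can. No shift or turn number may pass 1 either way. A call with a gripper value outside its range is refused whole. "claw" is the closure, from 0 (fully open) to 1 (shut), set as the call begins (left out, the last holds). The fingers move at their own pace and stop on an object; "force" is the grip in N (left out, the last holds). Time passes only in rows, so rows that repeat a pose let the fingers close. It gives the time, the measured TCP pose, the force, the opening and the grip force at its end, in the units of the state.
- get_obs(): the state, without advancing time (a new reading comes with each control period).
- camera(name): name is "scene" or "side" or "wrist"; returns the picture (400x640x3 uint8, red, green, blue); there is no depth.
- get_calibration(name): a dict with "fx", "fy", "cx", "cy" (pixels), "rvec" (rotation vector, rad) and "tvec" (3), from world to camera coordinates, as OpenCV has them; the wrist camera has in their place "tool_from_camera" (4x4, takes a point from camera to tool coordinates, whose origin is the TCP and whose axes are the flange's). Camera axes: x right, y down, z forward; pixel columns grow to the right and rows downward; lengths in m; the calibration is good to about 2 mm. A picture is of the moment at which its call begins: read the wrist's pose just before it. get_calibration takes no time and is no camera call.
- job_done(): hands the job in; it is judged then, once.
The state is a dict: "time": time; "q": joint angles; "qd": joint speeds; "joint_efforts": joint torques, N m; "ee_pos": TCP position; "tcp_rot": TCP orientation; "wrist_force": force on the tool from outside, world axes, zero at the start; "torque": the same for the moment, N m; "opening": finger opening in m; "grasp_force": force on a finger pad.
Only numpy, scipy, OpenCV 4.12 (cv2) and the standard library are available. Lean on these libraries where they do the work, as an engineer would, in place of code of your own. Each camera call takes 0.05 s, during which the arm holds its last target. There are 200 camera calls.

## Working session

There is one attempt and no reset: what is moved stays moved. The work goes in short steps, Python scripts to look and compute and a tool call to move; the robot and the scene stay as the last step left them, time stands still between calls to the robot, and variables do not carry over. Pictures are saved under pics/ and viewed, at most 10 in all, crops included, and the job is handed in when it is done.

Besides the shell and the picture viewer there is one more tool, called after "Request:" as name([rows], argument=value, ...), one row to a line, values as JSON. servo_tool: Moves the arm, as the interface text tells. Its arguments: {"type":"object","properties":{"moves":{"type":"array","items":{"type":"array","items":{"type":"number"}}},"claw":{"type":"number"},"force":{"type":"number"}},"required":["moves"]}

```bash
mkdir -p pics; ls
python3 - <<'E'
from workcell import *
import cv2
print(get_obs())
for n in ["scene","side","wrist"]:
    im=camera(n); cv2.imwrite(f"pics/{n}0.png",im[:,:,::-1]); print(n,get_calibration(n))
E
```

```text
pics
{'time': 0.0, 'q': array([ 6.56033381e+01,  5.00915747e+00,  1.00330193e+01,  9.50986691e+01,
       -1.05557755e-03,  9.00002624e+01]), 'qd': array([ 0.07322639, -0.03628925, -0.04982224,  0.0605191 , -0.02119522,
        0.07810046]), 'joint_efforts': array([ 1.48622985e-03, -5.20391572e+01,  4.64797568e+01,  1.64684089e-02,
        1.69739992e-04, -2.75153127e-05]), 'ee_pos': array([0.22708644, 0.5006741 , 0.23058885]), 'tcp_rot': array([-1.79925193e+02,  1.05591922e-03,  1.55603077e+02]), 'wrist_force': array([ 0.02143596, -0.08308691, -0.09589946]), 'torque': array([ 0.01015136,  0.038867  , -0.02314705]), 'grasp_force': 0.0, 'opening': 0.08580082745098791}
scene {'fx': 382.297579634844, 'fy': 382.297579634844, 'cx': 320.07035349041865, 'cy': 200.5346266909509, 'rvec': array([ 1.68258151,  2.11300767, -0.62677009]), 'tvec': array([ 0.10610105, -0.38613093,  1.46021152])}
side {'fx': 507.0262166411114, 'fy': 507.0262166411114, 'cx': 317.7803748341377, 'cy': 198.6977335459144, 'rvec': array([ 0.62527371, -2.57271152,  1.23105058]), 'tvec': array([0.48422909, 0.22540471, 1.54049694])}
wrist {'fx': 345.2976294865881, 'fy': 345.2976294865881, 'cx': 321.19308994133377, 'cy': 197.49728139916004, 'tool_from_camera': array([[-6.26691795e-04, -9.62337179e-01, -2.71857979e-01,
         6.83955723e-02],
       [ 9.99999802e-01, -5.85687230e-04, -2.31970657e-04,
         8.80579200e-04],
       [ 6.40102415e-05, -2.71858070e-01,  9.62337355e-01,
        -1.42217087e-01],
       [ 0.00000000e+00,  0.00000000e+00,  0.00000000e+00,
         1.00000000e+00]])}
```

View pics/scene0.png

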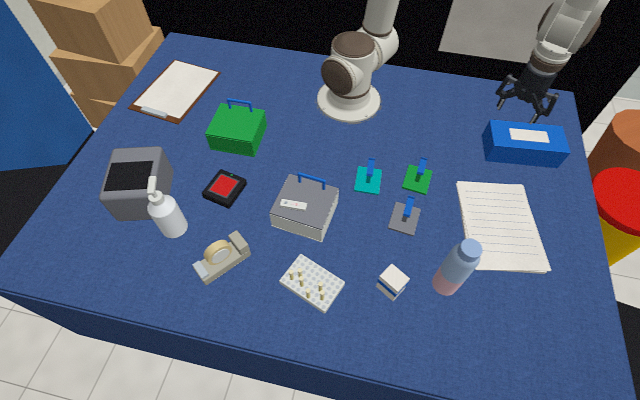

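View pics/side0.png

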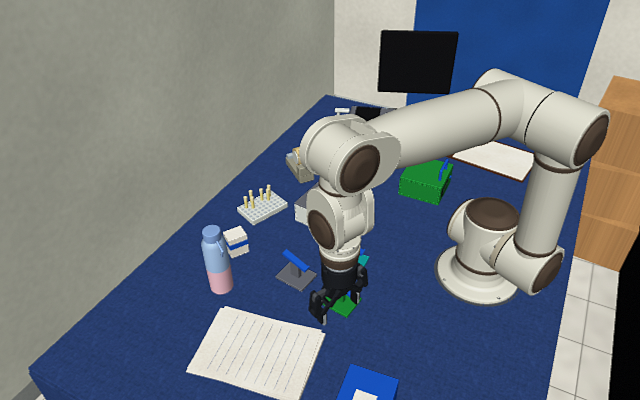

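The grey reader is at px (305,205); the green one at (237,128) is a look-alike. Three rests are visible: turquoise (369,178), green (417,178) and grey base with blue bar (405,217). The grey one fits the description. The scanner is at (224,188), and the cassette at (293,204) on the cover. I'll confirm these in one enlarged crop.

Run:
```python
import cv2
im=cv2.imread("pics/scene0.png")
cv2.imwrite("pics/crop1.png",cv2.resize(im[150:250,195:435],None,fx=3.333,fy=3.333,interpolation=cv2.INTER_CUBIC))
```

```text
(no output)
```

View pics/crop1.png

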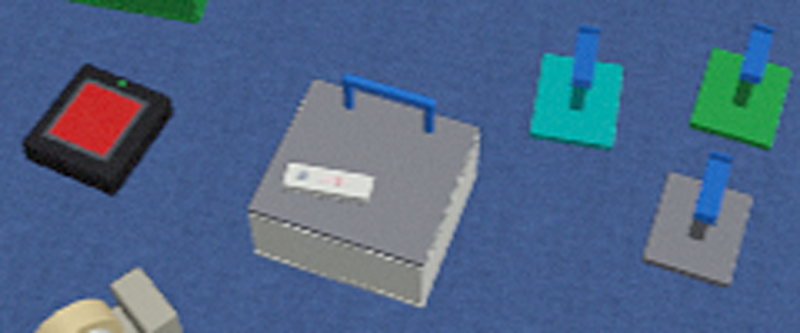

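The crop shows the grey-based rest with its blue bar near crop (712,190), the cassette near (328,181) lying along the handle, and the scanner's red window near (97,120). Next I'll fit poses with the known dimensions.

```bash
cat > h.py <<'E'
import numpy as np, cv2
from scipy.spatial.transform import Rotation as R
from scipy.optimize import least_squares
from workcell import *
def cam(name,obs=None):
    c=get_calibration(name); K=(c["fx"],c["fy"],c["cx"],c["cy"])
    if name!="wrist": return K,R.from_rotvec(c["rvec"]).as_matrix(),np.array(c["tvec"])
    T=np.eye(4); T[:3,:3]=R.from_euler("xyz",obs["tcp_rot"],degrees=True).as_matrix(); T[:3,3]=obs["ee_pos"]
    M=np.linalg.inv(T@c["tool_from_camera"]); return K,M[:3,:3],M[:3,3]
def proj(C,P):
    K,A,t=C; p=np.atleast_2d(P)@A.T+t
    return np.c_[K[0]*p[:,0]/p[:,2]+K[2],K[1]*p[:,1]/p[:,2]+K[3]]
def unproj(C,uv,z):
    K,A,t=C; uv=np.atleast_2d(uv).astype(float)
    d=np.c_[(uv[:,0]-K[2])/K[0],(uv[:,1]-K[3])/K[1],np.ones(len(uv))]@A; o=-A.T@t
    return o+d*((z-o[2])/d[:,2])[:,None]
def fit(C,uv,M,g):  # planar pose x,y,yaw(deg) of model points M
    f=lambda p:(proj(C,np.array(M)@R.from_euler("z",p[2],degrees=True).as_matrix().T+[p[0],p[1],0])-uv).ravel()
    s=least_squares(f,g,x_scale=[.01,.01,1]); return s.x.round(4),np.abs(s.fun).max().round(2)
E
python3 - <<'E'
from h import *
C=cam("scene"); f=lambda a:np.array(a)/3.3333+[195,150]
print("reader",fit(C,f([(315,80),(480,128),(425,265),(250,212)]),[(-.075,-.08,.0785),(-.075,.08,.0785),(.075,.08,.0785),(.075,-.08,.0785)],[.5,0,0]))
print("bar ends",unproj(C,f([(346,78),(435,101)]),.1165).round(3))
print("cass",unproj(C,f([(287,164),(375,175),(372,198),(284,187)]),.0905).round(3))
print("base",fit(C,f([(672,174),(752,195),(728,283),(645,260)]),[(-.05,-.04,.01),(-.05,.04,.01),(.05,.04,.01),(.05,-.04,.01)],[.5,.2,0]))
print("scanwin",unproj(C,f([(92,82),(148,100),(105,157),(45,130)]),.03).round(3))
E
```

```text
reader (array([ 0.5361, -0.0321, -6.4774]), np.float64(0.47))
bar ends [[ 0.473 -0.066  0.117]
 [ 0.479  0.015  0.117]]
cass [[ 0.555 -0.098  0.091]
 [ 0.549 -0.022  0.09 ]
 [ 0.572 -0.019  0.091]
 [ 0.578 -0.094  0.091]]
base (array([ 0.4858,  0.2647, -6.9258]), np.float64(0.93))
scanwin [[ 0.469 -0.321  0.03 ]
 [ 0.477 -0.262  0.03 ]
 [ 0.548 -0.279  0.03 ]
 [ 0.532 -0.344  0.03 ]]
```

Units first: shifts go in shares of 75 cm and turns go in shares of pi rad. So -33.1 cm / 75 = -0.4413, 27.3 cm / 75 = 0.364, -1.075 rad / 3.1416 = -0.3422.

Request:
servo_tool([
  [0,0,0.0533,-0.0159],
  [0.0267,-0.032,0.1067,-0.0477],
  [0.06,-0.072,0.1333,-0.0796],
  [0.0933,-0.1133,0.1333,-0.1114],
  [0.128,-0.1547,0.1333,-0.1432],
  [0.16,-0.1947,0.1333,-0.1751],
  [0.1933,-0.2347,0.1333,-0.2069],
  [0.2267,-0.2747,0.1333,-0.2387],
  [0.26,-0.3147,0.1333,-0.2706],
  [0.2933,-0.356,0.1333,-0.3024],
  [0.3267,-0.396,0.1333,-0.3247],
  [0.3533,-0.4267,0.1333,-0.3374],
  [0.364,-0.4413,0.1333,-0.3422],
  [0.364,-0.4413,0.1333,-0.3422],
  [0.364,-0.4413,0.1333,-0.3422],
  [0.364,-0.4413,0.1333,-0.3422],
], claw=0.45, force=30)

```text
time: 1.48
ee_pos: [0.4996, 0.1707, 0.3313]
tcp_rot: [-180.0, -0.0, 94.1]
wrist_force: [-0.1, -0.6, 0.3]
opening: 0.0467
grasp_force: 0.0
```

Run:
```python
from h import *
o=get_obs(); print(o["time"],o["ee_pos"],o["tcp_rot"],o["opening"],o["q"])
im=camera("wrist"); cv2.imwrite("pics/w1.png",im[:,:,::-1]); np.save("w1.npy",np.r_[o["ee_pos"],o["tcp_rot"]])
cv2.imwrite("pics/w1b.png",cv2.resize(im[:,:,::-1],None,fx=1.25,fy=1.25,interpolation=cv2.INTER_CUBIC))
```

```text
1.4833 [0.49959853 0.17065739 0.33128006] [-1.79978268e+02 -1.48264319e-02  9.40874697e+01] 0.04672832419669022 [1.88488765e+01 5.61279291e+00 2.21755607e+01 1.06580004e+02
 1.98741737e-02 1.04761401e+02]
```

View pics/w1b.png

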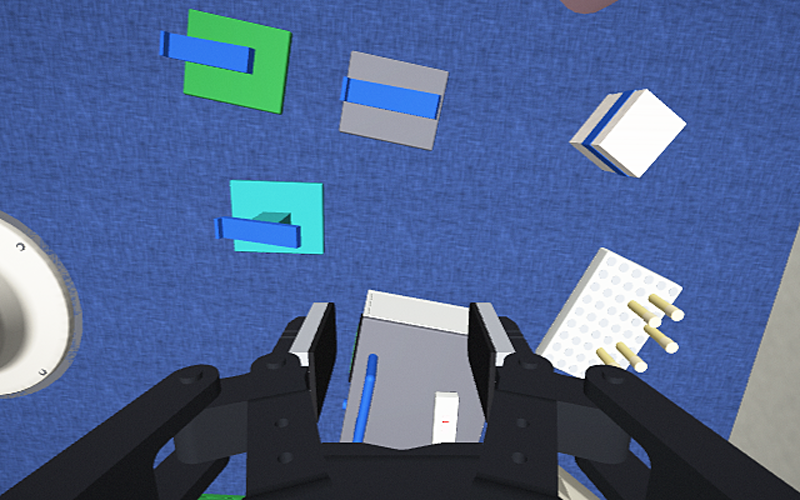

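Run:
```python
from h import *
a=np.load("w1.npy"); o={"ee_pos":a[:3],"tcp_rot":a[3:]}; C=cam("wrist",o); f=lambda a:(np.array(a)+.5)/1.25-.5
B=[(-.05,.04,.01),(.05,.04,.01),(.05,-.04,.01),(-.05,-.04,.01)]
print("base",fit(C,f([(352,52),(448,72),(432,150),(340,131)]),B,[.5,.26,-7]))
T=[(.0395,.01,.0894),(.0395,-.01,.0894),(-.0453,.01,.0649),(-.0453,-.01,.0649)]
print("top",fit(C,f([(440,94),(436,119),(343,77),(341,102)]),T,[.5,.26,-7]))
print("cass corners",unproj(C,f([(435,392),(459,393),(433,443),(456,443)]),.0905).round(4))
print("bar",unproj(C,f([(372,356),(360,440)]),.1165).round(4))
print("cover edge",unproj(C,f([(362,318),(470,334)]),.0785).round(4))
im=cv2.imread("pics/w1.png");cv2.imwrite("pics/w1c.png",cv2.resize(im[20:140,260:380],None,fx=5,fy=5,interpolation=cv2.INTER_CUBIC))
```

```text
base (array([ 0.4852,  0.2616, -7.0122]), np.float64(1.32))
top (array([ 0.4855,  0.2616, -6.2142]), np.float64(0.77))
cass corners [[ 0.5478 -0.0186  0.0905]
 [ 0.5723 -0.018   0.0905]
 [ 0.5514 -0.0804  0.0905]
 [ 0.5756 -0.0787  0.0905]]
bar [[ 0.4826  0.0329  0.1165]
 [ 0.4757 -0.0602  0.1165]]
cover edge [[0.4691 0.0525 0.0785]
 [0.5785 0.0427 0.0785]]
```

To row units: -25 cm / 75 = -0.3333, -22.7 cm / 75 = -0.3027.

Request:
servo_tool([
  [0.016,-0.0507,-0.0067,0],
  [0.0293,-0.1013,-0.0267,0],
  [0.0427,-0.152,-0.0533,0],
  [0.056,-0.2027,-0.08,0],
  [0.0707,-0.2533,-0.1133,0],
  [0.0813,-0.2907,-0.1467,0],
  [0.0847,-0.3027,-0.1867,0],
  [0.0847,-0.3027,-0.2267,0],
  [0.0847,-0.3027,-0.2667,0],
  [0.0847,-0.3027,-0.2933,0],
  [0.0847,-0.3027,-0.3133,0],
  [0.0847,-0.3027,-0.328,0],
  [0.0847,-0.3027,-0.3333,0],
  [0.0847,-0.3027,-0.3333,0],
  [0.0847,-0.3027,-0.3333,0],
  [0.0847,-0.3027,-0.3333,0],
])

```text
time: 2.87
ee_pos: [0.5644, -0.0569, 0.0827]
tcp_rot: [179.9, 0.0, 94.0]
wrist_force: [0.5, 0.4, 1.3]
opening: 0.0471
grasp_force: 0.0
```

Request:
servo_tool([
  [0,0,0,0],
  [0,0,0,0],
  [0,0,0,0],
  [0,0,0,0],
  [0,0,0,0],
  [0,0,0,0],
  [0,0,0,0],
], claw=1, force=25)

```text
time: 3.45
ee_pos: [0.5641, -0.0571, 0.0823]
tcp_rot: [179.9, 0.0, 94.0]
wrist_force: [-0.8, 0.5, 5.5]
opening: 0.0233
grasp_force: 27.0
```

To row units: 31.9 cm / 75 = 0.4253, -7.9 cm / 75 = -0.1053, 1.386 rad / 3.1416 = 0.4412.

Request:
servo_tool([
  [0,0,0.02,0],
  [0,0,0.0533,0],
  [0,0,0.0933,0],
  [0,0.0267,0.12,0.0255],
  [-0.0053,0.0667,0.1333,0.0573],
  [-0.0133,0.1067,0.1333,0.0891],
  [-0.0267,0.1467,0.1333,0.1241],
  [-0.04,0.1867,0.1333,0.1592],
  [-0.0533,0.2267,0.1333,0.1942],
  [-0.0667,0.2667,0.1333,0.2292],
  [-0.08,0.3067,0.1333,0.2642],
  [-0.0933,0.3467,0.12,0.2992],
  [-0.1013,0.3867,0.1067,0.3342],
  [-0.1053,0.4133,0.0933,0.3692],
  [-0.1053,0.4253,0.08,0.4011],
  [-0.1053,0.4253,0.0667,0.4265],
  [-0.1053,0.4253,0.0533,0.4412],
  [-0.1053,0.4253,0.0533,0.4412],
  [-0.1053,0.4253,0.0533,0.4412],
  [-0.1053,0.4253,0.0533,0.4412],
])

```text
time: 5.12
ee_pos: [0.4849, 0.2618, 0.1219]
tcp_rot: [180.0, 0.0, 173.3]
wrist_force: [0.2, 0.4, -0.5]
opening: 0.0228
grasp_force: 26.4
```

Run:
```python
from h import *
o=get_obs(); print(o["time"],o["ee_pos"],o["tcp_rot"],o["opening"],o["q"])
im=camera("wrist")[:,:,::-1]; s=camera("scene")[:,:,::-1]
a=cv2.resize(im,(480,300)); b=cv2.resize(s[150:270,310:500],(475,300),interpolation=cv2.INTER_CUBIC)
cv2.imwrite("pics/c2.png",np.vstack([a[:,:475],b]))
```

```text
5.1167 [0.48488964 0.26181284 0.12192908] [1.79982328e+02 2.60618507e-02 1.73308008e+02] 0.022772763445647604 [ 2.83667860e+01  4.30078688e+00 -2.73155321e+00  8.29361756e+01
 -5.04839619e-04  3.50587742e+01]
```

View pics/c2.png

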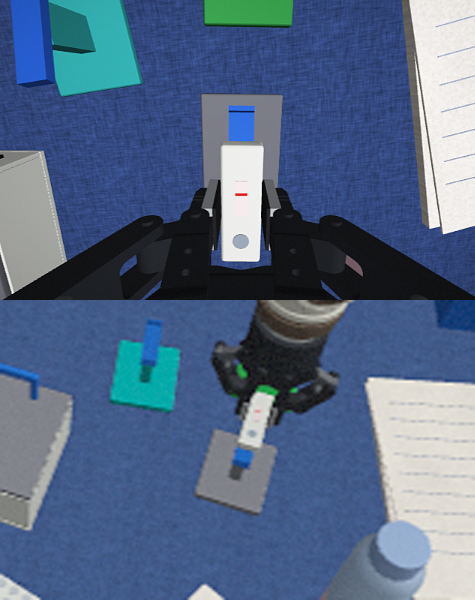

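The cassette is held window up above the grey rest: its ends are at (242,143) and (241,261) in the upper panel, and the blue rest is in line at (241,120). I'll check how it sits in the grip.

Run:
```python
from h import *
o=get_obs(); C=cam("wrist",o); f=lambda a:(np.array(a)+.5)/.75-.5
P=unproj(C,f([(222.5,146),(263,146),(222,261),(260.5,261)]),.130); print(P.round(4),P.mean(0))
q=f([(228,106),(254,106)]);print("lip",q, unproj(C,q,.0649).round(4))
T=np.array([(-.0453,.01,.0649),(-.0453,-.01,.0649)])@R.from_euler("z",-6.6,degrees=True).as_matrix().T+[.4855,.262,0];print(T,proj(C,T))
```

```text
[[0.4529 0.2564 0.13  ]
 [0.4554 0.278  0.13  ]
 [0.5255 0.2461 0.13  ]
 [0.5283 0.2696 0.13  ]] [0.49053673 0.26254954 0.13      ]
lip [[304.16666667 141.5       ]
 [338.83333333 141.5       ]] [[0.4392 0.2581 0.0649]
 [0.4415 0.2779 0.0649]]
[[0.44164959 0.27714038 0.0649    ]
 [0.43935084 0.25727293 0.0649    ]] [[337.6154802  141.94844234]
 [302.77668885 142.01249501]]
```

To row units: -3.4 cm / 75 = -0.0453, -2.8 cm / 75 = -0.0373.

Request:
servo_tool([
  [-0.008,0.0013,-0.0107,0],
  [-0.008,0.0013,-0.0213,0],
  [-0.008,0.0013,-0.0293,0],
  [-0.008,0.0013,-0.0347,0],
  [-0.008,0.0013,-0.0373,0],
  [-0.008,0.0013,-0.0393,0],
  [-0.008,0.0013,-0.0413,0],
  [-0.008,0.0013,-0.0433,0],
  [-0.008,0.0013,-0.0453,0],
  [-0.008,0.0013,-0.0453,0],
], force=20)

```text
time: 6.05
ee_pos: [0.4783, 0.2626, 0.0877]
tcp_rot: [-180.0, -0.0, 173.4]
wrist_force: [-4.3, -1.5, 5.2]
opening: 0.0228
grasp_force: 27.6
```

To row units: -0.6 cm / 75 = -0.008, -0.45 cm / 75 = -0.006.

Request:
servo_tool([
  [0,0,-0.002,0],
  [0,0,-0.004,0],
  [0,0,-0.006,0],
  [0,0,-0.008,0],
  [0,0,-0.008,0],
  [0,0,-0.008,0],
])

```text
time: 6.55
ee_pos: [0.4784, 0.2627, 0.0819]
tcp_rot: [-180.0, -0.0, 173.4]
wrist_force: [-4.6, -2.3, 4.6]
opening: 0.0232
grasp_force: 28.6
```

Run:
```python
from h import *
o=get_obs(); print(o["time"],o["ee_pos"],o["wrist_force"],o["opening"])
im=camera("wrist")[:,:,::-1]; s=camera("side")[:,:,::-1]
a=cv2.resize(im,(480,300)); b=cv2.resize(s[210:330,230:420],(480,303),interpolation=cv2.INTER_CUBIC)[:300]
cv2.imwrite("pics/c3.png",np.vstack([a,b]))
```

```text
6.55 [0.47838761 0.26270183 0.08186482] [-4.55388652 -2.32347993  4.63408438] 0.023219398236838867
```

View pics/c3.png

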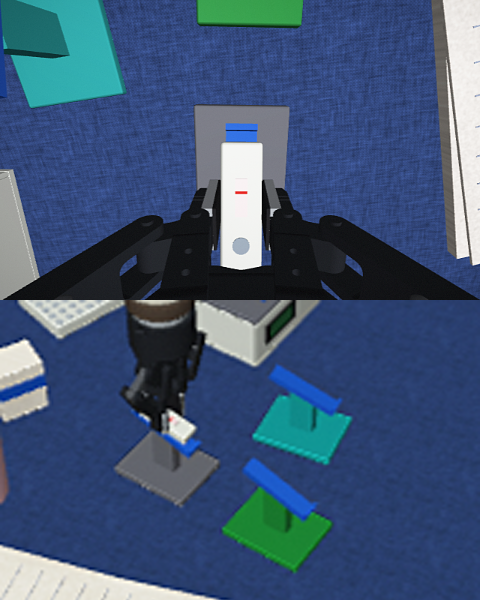

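It is tilted onto the rest and centred: its ends are at (242,143) and (240,268), with the lip at (241,129). Releasing, with the fingers as guides.

Request:
servo_tool([
  [0,0,0,0],
  [0,0,0,0],
  [0,0,0,0],
  [0,0,0,0],
  [0,0,0,0],
], claw=0.62)

```text
time: 7.07
ee_pos: [0.4788, 0.2629, 0.0812]
tcp_rot: [180.0, 0.0, 173.4]
wrist_force: [0.3, 0.2, 0.1]
opening: 0.0323
grasp_force: 0.0
```

To row units: 15 cm / 75 = 0.2, 14 cm / 75 = 0.1867.

Request:
servo_tool([
  [0,0,0,0],
  [0,0,0,0],
  [0,0,0,0],
  [0,0,0.0133,0],
  [0,0,0.0333,0],
  [0,0,0.0667,0],
  [0,0,0.1067,0],
  [0,0,0.1467,0],
  [0,0,0.1867,0],
  [0,0,0.2,0],
  [0,0,0.2,0],
  [0,0,0.2,0],
], claw=0.48)

```text
time: 8.07
ee_pos: [0.4789, 0.263, 0.2313]
tcp_rot: [180.0, 0.0, 173.4]
wrist_force: [0.2, -0.4, -1.2]
opening: 0.0443
grasp_force: 0.0
```

Run:
```python
from h import *
o=get_obs(); print(o["time"],o["ee_pos"],o["tcp_rot"],o["opening"])
im=camera("wrist")[:,:,::-1]; cv2.imwrite("pics/w4.png",im); np.save("w4.npy",np.r_[o["ee_pos"],o["tcp_rot"]])
cv2.imwrite("pics/w4b.png",cv2.resize(im[100:300,200:440],None,fx=3,fy=3,interpolation=cv2.INTER_CUBIC))
```

```text
8.0667 [0.47885871 0.26298885 0.23131242] [1.79979118e+02 3.18773210e-02 1.73420412e+02] 0.044343587918877415
```

View pics/w4b.png

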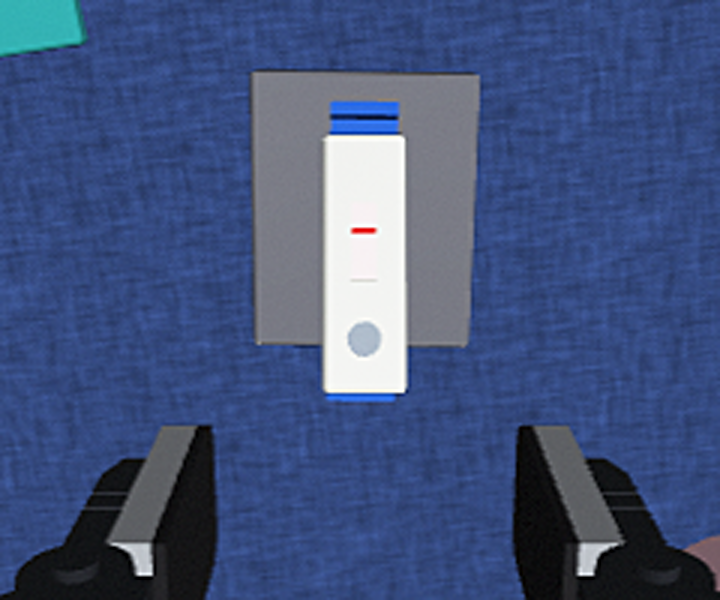

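The cassette lies flat on the blue rest, window up. Its ends are at crop (365,135) and (365,392), about 4 mm from the lip at (364,117). Next I'll look straight down on the cover.

To row units: -36.3 cm / 75 = -0.484, -35.3 cm / 75 = -0.4707, -1.543 rad / 3.1416 = -0.4912.

Request:
servo_tool([
  [0,-0.02,0.0133,-0.0255],
  [0,-0.0533,0.0267,-0.0573],
  [0,-0.0933,0.04,-0.0891],
  [0,-0.1333,0.04,-0.1241],
  [0,-0.1733,0.04,-0.1592],
  [0,-0.2133,0.04,-0.1942],
  [0,-0.2533,0.04,-0.2292],
  [0,-0.2933,0.04,-0.2642],
  [0,-0.3333,0.04,-0.2992],
  [0,-0.3733,0.04,-0.3342],
  [0,-0.4133,0.04,-0.3692],
  [0,-0.4467,0.04,-0.4043],
  [0,-0.4707,0.04,-0.4393],
  [0,-0.484,0.04,-0.4711],
  [0,-0.484,0.04,-0.4912],
  [0,-0.484,0.04,-0.4912],
  [0,-0.484,0.04,-0.4912],
  [0,-0.484,0.04,-0.4912],
])

```text
time: 9.62
ee_pos: [0.4784, -0.0998, 0.2604]
tcp_rot: [-179.9, -0.0, 85.2]
wrist_force: [-0.3, 0.1, 0.0]
opening: 0.0445
grasp_force: 0.0
```

Run:
```python
from h import *
o=get_obs(); print(o["time"],o["ee_pos"],o["tcp_rot"],o["opening"])
rgb=camera("wrist"); im=np.ascontiguousarray(rgb[:,:,::-1]); C=cam("wrist",o)
hsv=cv2.cvtColor(im,cv2.COLOR_BGR2HSV)
m=cv2.inRange(hsv,(100,190,110),(120,255,255)); n,l,st,ce=cv2.connectedComponentsWithStats(m)
for i in range(1,n):
    if st[i,4]>80: print(st[i],ce[i].round(1))
cv2.imwrite("pics/w5.png",im); np.save("w5.npy",np.r_[o["ee_pos"],o["tcp_rot"]])
```

```text
9.6167 [ 0.47840723 -0.09977365  0.26037631] [-1.79915724e+02 -1.26755146e-02  8.51704780e+01] 0.04446153087564331
[305  41  15 112 604] [312.3  96.2]
```

View pics/w5.png

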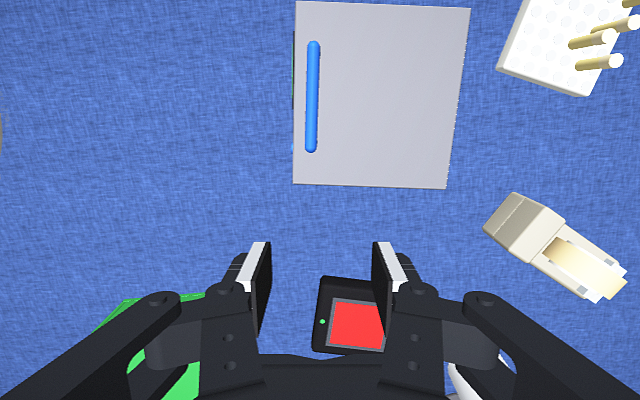

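The cover is fully in view: corners at about (296,1), (470,9), (446,188) and (293,184), and bar ends at (313.5,42) and (311,152). The scanner window is at about (357,326), partly hidden.

Run:
```python
from h import *
a=np.load("w5.npy"); o={"ee_pos":a[:3],"tcp_rot":a[3:]}; C=cam("wrist",o)
h=.0785
print(fit(C,np.array([(295.5,1),(469.5,8.5),(446,188.5),(293,183.5)]),[(-.075,.08,h),(.075,.08,h),(.075,-.08,h),(-.075,-.08,h)],[.53,-.03,-6]))
print(unproj(C,[(313.5,45),(311,149.5)],.1165).round(4), unproj(C,[(312.3,96.2)],.118).round(4))
im=cv2.imread("pics/w5.png");m=cv2.inRange(cv2.cvtColor(im,cv2.COLOR_BGR2HSV),(0,150,120),(8,255,255));ys,xs=np.nonzero(m)
print(xs.min(),xs.max(),ys.min(),ys.max()); print(unproj(C,[(333,301),(329,346)],.03).round(4))
s=cv2.imread("pics/scene0.png");m=cv2.inRange(cv2.cvtColor(s,cv2.COLOR_BGR2HSV),(0,150,80),(8,255,255));n,l,st,ce=cv2.connectedComponentsWithStats(m)
for i in range(1,n):
    if st[i,4]>100: print(st[i],ce[i],unproj(cam("scene"),ce[i],.03).round(4))
```

```text
(array([ 0.5337, -0.0365, -6.831 ]), np.float64(2.24))
[[ 0.4824  0.0103  0.1165]
 [ 0.4731 -0.0691  0.1165]] [[ 0.4781 -0.027   0.118 ]]
330 383 302 348
[[ 0.479  -0.2678  0.03  ]
 [ 0.469  -0.3324  0.03  ]]
[ 592  167   48   69 2530] [618.86363636 196.79644269] [[0.2708 0.9028 0.03  ]]
[211 175  26  21 258] [223.26744186 185.03488372] [[ 0.5072 -0.3047  0.03  ]]
```

To row units: -16.3 cm / 75 = -0.2173, -14.5 cm / 75 = -0.1933, -0.03 rad / 3.1416 = -0.0095.

Request:
servo_tool([
  [0,0.0333,-0.0133,-0.0095],
  [0,0.0667,-0.04,-0.0095],
  [0,0.0947,-0.08,-0.0095],
  [0,0.0947,-0.12,-0.0095],
  [0,0.0947,-0.16,-0.0095],
  [0,0.0947,-0.1933,-0.0095],
  [0,0.0947,-0.2107,-0.0095],
  [0,0.0947,-0.2173,-0.0095],
  [0,0.0947,-0.2173,-0.0095],
  [0,0.0947,-0.2173,-0.0095],
  [0,0.0947,-0.2173,-0.0095],
])

```text
time: 10.58
ee_pos: [0.4794, -0.0291, 0.0996]
tcp_rot: [179.9, -0.0, 83.3]
wrist_force: [-0.4, 0.2, 0.3]
opening: 0.0444
grasp_force: 0.0
```

Request:
servo_tool([
  [0,0,0,0],
  [0,0,0,0],
  [0,0,0,0],
  [0,0,0,0],
  [0,0,0,0],
  [0,0,0,0],
  [0,0,0,0],
  [0,0,0,0],
], claw=1, force=30)

```text
time: 11.25
ee_pos: [0.4767, -0.0289, 0.0989]
tcp_rot: [-179.8, -0.0, 83.3]
wrist_force: [-13.5, 2.4, 10.7]
opening: 0.0087
grasp_force: 29.6
```

Run:
```python
from h import *
o=get_obs(); print(o["time"],o["ee_pos"],o["wrist_force"],o["opening"],o["grasp_force"])
r=np.hypot(13.2,4.6); f0=np.arctan2(4.6,13.2); y=np.radians(-6.6)
for t in np.linspace(0,1.45,19)[1:]:
    d=r*(np.cos(f0)-np.cos(f0+t)); print([round(float(v),2) for v in (d*np.cos(y),d*np.sin(y),r*(np.sin(f0+t)-np.sin(f0)))])
```

```text
11.25 [ 0.4766974  -0.02891163  0.09891624] [-13.49190927   2.38546706  10.67146356] 0.008707703492097894 29.62859719991684
[0.41, -0.05, 1.05]
[0.9, -0.1, 2.06]
[1.47, -0.17, 3.03]
[2.12, -0.25, 3.94]
[2.84, -0.33, 4.81]
[3.63, -0.42, 5.61]
[4.47, -0.52, 6.34]
[5.38, -0.62, 7.01]
[6.33, -0.73, 7.6]
[7.32, -0.85, 8.11]
[8.36, -0.97, 8.53]
[9.42, -1.09, 8.88]
[10.51, -1.22, 9.13]
[11.62, -1.34, 9.3]
[12.74, -1.47, 9.37]
[13.85, -1.6, 9.36]
[14.97, -1.73, 9.25]
[16.07, -1.86, 9.06]
```

To row units: 4.81 cm / 75 = 0.0641, 4.4 cm / 75 = 0.0587.

Request:
servo_tool([
  [-0.0027,0,0,0],
  [-0.0013,0,0.0067,0],
  [0.0027,0,0.014,0],
  [0.0053,-0.0013,0.0207,0],
  [0.0087,-0.0013,0.0275,0],
  [0.0127,-0.0013,0.034,0],
  [0.0167,-0.0027,0.0404,0],
  [0.0207,-0.0027,0.0467,0],
  [0.0253,-0.0027,0.0525,0],
  [0.03,-0.004,0.0587,0],
  [0.0347,-0.004,0.0641,0],
  [0.0347,-0.004,0.0641,0],
], force=40)

```text
time: 12.25
ee_pos: [0.5042, -0.0323, 0.1479]
tcp_rot: [-179.9, 0.0, 83.3]
wrist_force: [-9.9, 0.3, 9.1]
opening: 0.0082
grasp_force: 39.7
```

To row units: 7.55 cm / 75 = 0.1007, 4.32 cm / 75 = 0.0576.

Request:
servo_tool([
  [0.004,0,0.0053,0],
  [0.0093,-0.0013,0.0107,0],
  [0.0147,-0.0013,0.0156,0],
  [0.02,-0.0027,0.0204,0],
  [0.0267,-0.0027,0.0249,0],
  [0.0327,-0.004,0.0293,0],
  [0.0387,-0.004,0.0333,0],
  [0.0453,-0.0053,0.0372,0],
  [0.052,-0.0053,0.0407,0],
  [0.0587,-0.0067,0.044,0],
  [0.0653,-0.0067,0.0469,0],
  [0.072,-0.008,0.0496,0],
  [0.0793,-0.0093,0.052,0],
  [0.0867,-0.0107,0.0543,0],
  [0.094,-0.0107,0.056,0],
  [0.1007,-0.012,0.0576,0],
  [0.1007,-0.012,0.0576,0],
])

```text
time: 13.67
ee_pos: [0.5814, -0.0416, 0.1916]
tcp_rot: [179.8, 0.0, 83.3]
wrist_force: [-2.1, -1.0, 7.2]
opening: 0.0085
grasp_force: 41.2
```

To row units: 5.5 cm / 75 = 0.0733, 4.95 cm / 75 = 0.066.

Request:
servo_tool([
  [0.008,-0.0013,0.0012,0],
  [0.0147,-0.0013,0.0023,0],
  [0.022,-0.0013,0.0028,0],
  [0.0293,-0.0027,0.0032,0],
  [0.0367,-0.004,0.0032,0],
  [0.044,-0.0053,0.0031,0],
  [0.0513,-0.0053,0.0024,0],
  [0.0587,-0.0067,0.0016,0],
  [0.066,-0.0067,0.0004,0],
  [0.0733,-0.008,-0.0009,0],
  [0.0733,-0.008,-0.0009,0],
  [0.0733,-0.008,-0.0009,0],
])

```text
time: 14.67
ee_pos: [0.6363, -0.0483, 0.1892]
tcp_rot: [179.9, 0.1, 83.2]
wrist_force: [-0.3, -5.1, 1.4]
opening: 0.0083
grasp_force: 42.4
```

To row units: 8.5 cm / 75 = 0.1133, 7 cm / 75 = 0.0933.

Request:
servo_tool([
  [0,0,0,0],
  [0,0,0,0],
  [0,0,0,0],
  [0,0,0,0],
  [0,0,0.0067,0],
  [0,0,0.02,0],
  [0,0,0.04,0],
  [0,0,0.0667,0],
  [0,0,0.0933,0],
  [0,0,0.1133,0],
  [0,0,0.1133,0],
  [0,0,0.1133,0],
], claw=0.78)

```text
time: 15.67
ee_pos: [0.6356, -0.0471, 0.2752]
tcp_rot: [179.9, -0.0, 83.3]
wrist_force: [-0.4, -0.6, -0.2]
opening: 0.0186
grasp_force: 0.0
```

To row units: -17.5 cm / 75 = -0.2333, 1.2 cm / 75 = 0.016, 1.572 rad / 3.1416 = 0.5004.

Request:
servo_tool([
  [-0.0067,0,0.0067,0.0318],
  [-0.02,0.0013,0.0067,0.07],
  [-0.04,0.0027,0.0067,0.1082],
  [-0.06,0.004,0.0067,0.1464],
  [-0.08,0.0053,0.0067,0.1846],
  [-0.1,0.0067,0.0067,0.2228],
  [-0.12,0.008,0.0067,0.261],
  [-0.14,0.0093,0.0067,0.2992],
  [-0.16,0.0107,0.0067,0.3374],
  [-0.18,0.012,0.0067,0.3756],
  [-0.2,0.0133,0.0067,0.4138],
  [-0.2173,0.0147,0.0067,0.452],
  [-0.2293,0.016,0.0067,0.4838],
  [-0.2333,0.016,0.0067,0.5004],
  [-0.2333,0.016,0.0067,0.5004],
  [-0.2333,0.016,0.0067,0.5004],
  [-0.2333,0.016,0.0067,0.5004],
], claw=0.65)

```text
time: 17.08
ee_pos: [0.4603, -0.0351, 0.2784]
tcp_rot: [-180.0, -0.0, 173.3]
wrist_force: [-0.2, -0.7, 0.3]
opening: 0.0296
grasp_force: 0.0
```

Run:
```python
from h import *
o=get_obs(); print(o["time"],o["ee_pos"],o["tcp_rot"],o["opening"],o["q"])
im=np.ascontiguousarray(camera("wrist")[:,:,::-1]); cv2.imwrite("pics/w6.png",im); np.save("w6.npy",np.r_[o["ee_pos"],o["tcp_rot"]])
C=cam("wrist",o); 
for n,lo,hi in [("orange",(8,120,100),(25,255,255)),("red",(0,150,100),(6,255,255))]:
    m=cv2.inRange(cv2.cvtColor(im,cv2.COLOR_BGR2HSV),lo,hi);k,l,st,ce=cv2.connectedComponentsWithStats(m)
    for i in range(1,k):
        if st[i,4]>60: print(n,st[i],ce[i].round(1))
cv2.imwrite("pics/w6b.png",cv2.resize(im,None,fx=1.25,fy=1.25,interpolation=cv2.INTER_CUBIC))
```

```text
17.0833 [ 0.46027986 -0.03510925  0.27835543] [-1.79999358e+02 -3.44817383e-02  1.73250675e+02] 0.02957377523527697 [-4.36245360e+00 -5.70525199e+00  4.74890141e+00  1.00488632e+02
  7.94179215e-04  2.38687108e+00]
orange [352 200  11  38 294] [357.3 220.5]
red [  76  200   54   55 2469] [102.9 226.6]
```

View pics/w6b.png

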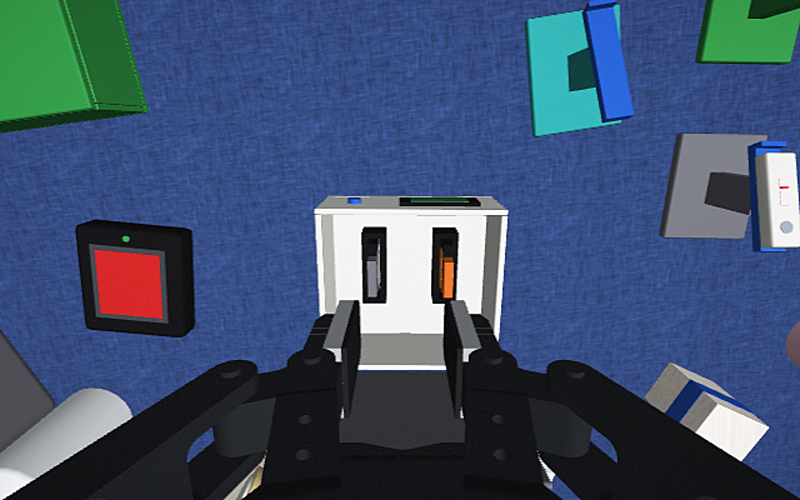

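The amber tab is at (357,220) in 640 px coordinates, in the +y slot. The grey tab is at about (299,222), the red window at (103,227), and the cassette is still on the rest.

Run:
```python
from h import *
a=np.load("w6.npy"); o={"ee_pos":a[:3],"tcp_rot":a[3:]}; C=cam("wrist",o)
im=cv2.imread("pics/w6.png"); hsv=cv2.cvtColor(im,cv2.COLOR_BGR2HSV)
for r in (206,215,225,234): print(r,[tuple(int(x) for x in im[r,c]) for c in range(349,367,1)])
print("win",unproj(C,[(102.9,226.6)],.03).round(4))
print("grey/amber slot rim z=.032 ", unproj(C,(np.array([(363,228),(385,228),(433,228),(458,228),(363,302),(458,302)])+.5)/1.25-.5,.032).round(4))
print("front rim",unproj(C,(np.array([(316,212),(507,213)])+.5)/1.25-.5,.07).round(4))
M=np.array([(x,y,.061) for x in(-.017,.017) for y in(-.004,.004)])@R.from_euler("z",-6.6,degrees=True).as_matrix().T+[.529,0,0]
print(proj(C,M).round(1))
```

```text
206 [(27, 25, 26), (29, 24, 20), (29, 36, 53), (17, 62, 107), (19, 66, 118), (20, 55, 107), (20, 59, 138), (22, 61, 142), (22, 62, 143), (23, 63, 146), (24, 65, 149), (22, 64, 150), (26, 58, 129), (28, 19, 10), (27, 22, 19), (18, 16, 15), (29, 27, 27), (177, 182, 180)]
215 [(26, 23, 23), (31, 25, 19), (25, 39, 64), (15, 67, 120), (17, 42, 68), (9, 13, 28), (22, 59, 142), (50, 121, 246), (50, 123, 241), (49, 122, 237), (50, 122, 238), (50, 125, 240), (51, 128, 250), (44, 112, 246), (13, 0, 0), (9, 2, 0), (64, 63, 61), (201, 205, 203)]
225 [(27, 22, 22), (28, 25, 26), (23, 47, 75), (18, 71, 124), (14, 52, 88), (18, 29, 65), (28, 74, 172), (55, 134, 255), (51, 124, 240), (51, 125, 238), (50, 125, 239), (50, 124, 242), (48, 123, 247), (35, 81, 180), (18, 7, 0), (0, 0, 0), (162, 167, 165), (255, 255, 255)]
234 [(27, 23, 26), (27, 21, 25), (18, 14, 12), (6, 2, 0), (11, 12, 14), (19, 39, 84), (31, 86, 198), (52, 128, 249), (52, 124, 240), (50, 124, 238), (49, 124, 239), (53, 130, 248), (45, 115, 246), (24, 34, 62), (17, 10, 1), (28, 24, 23), (174, 177, 175), (255, 255, 255)]
win [[ 0.5072 -0.3047  0.03  ]]
grey/amber slot rim z=.032  [[ 0.4792 -0.0727  0.032 ]
 [ 0.4816 -0.0525  0.032 ]
 [ 0.4868 -0.0085  0.032 ]
 [ 0.4896  0.0145  0.032 ]
 [ 0.5521 -0.0832  0.032 ]
 [ 0.563   0.0084  0.032 ]]
front rim [[ 0.4527 -0.1047  0.07  ]
 [ 0.4722  0.0517  0.07  ]]
[[356.2 209.7]
 [363.6 209.6]
 [355.5 238.6]
 [362.7 238.6]]
```

To row units: -23.7 cm / 75 = -0.316, 6.9 cm / 75 = 0.092.

Request:
servo_tool([
  [0.0267,0.0133,-0.0133,0],
  [0.06,0.0293,-0.04,0],
  [0.0867,0.0427,-0.08,0],
  [0.092,0.0447,-0.12,0],
  [0.092,0.0447,-0.16,0],
  [0.092,0.0447,-0.2,0],
  [0.092,0.0447,-0.2267,0],
  [0.092,0.0447,-0.2533,0],
  [0.092,0.0447,-0.2733,0],
  [0.092,0.0447,-0.2907,0],
  [0.092,0.0447,-0.304,0],
  [0.092,0.0447,-0.3133,0],
  [0.092,0.0447,-0.316,0],
  [0.092,0.0447,-0.316,0],
  [0.092,0.0447,-0.316,0],
  [0.092,0.0447,-0.316,0],
])

```text
time: 18.47
ee_pos: [0.5297, -0.0016, 0.0428]
tcp_rot: [180.0, 0.1, 173.4]
wrist_force: [0.3, -0.8, -0.3]
opening: 0.0295
grasp_force: 0.0
```

Run:
```python
from h import *
o=get_obs(); print(o["time"],o["ee_pos"],o["wrist_force"],o["opening"]); C=cam("wrist",o)
im=np.ascontiguousarray(camera("wrist")[:,:,::-1]); cv2.imwrite("pics/w7.png",im)
m=cv2.inRange(cv2.cvtColor(im,cv2.COLOR_BGR2HSV),(8,120,100),(25,255,255));k,l,st,ce=cv2.connectedComponentsWithStats(m)
for i in range(1,k):
    if st[i,4]>60: print(st[i],ce[i].round(1),unproj(C,ce[i],.061).round(4))
```

```text
18.4667 [ 0.52970583 -0.00160635  0.04275899] [ 0.2749791  -0.75820382 -0.29031408] 0.029456822865349064
[ 311  208   21  103 1792] [320.9 265. ] [[ 5.243e-01 -5.000e-04  6.100e-02]]
```

Request:
servo_tool([
  [0,0,0,0],
  [0,0,0,0],
  [0,0,0,0],
  [0,0,0,0],
  [0,0,0,0],
  [0,0,0,0],
  [0,0,0,0],
], claw=1, force=40)

```text
time: 19.1
ee_pos: [0.5296, -0.0016, 0.0425]
tcp_rot: [180.0, 0.1, 173.4]
wrist_force: [-0.4, 0.9, 5.5]
opening: 0.0068
grasp_force: 40.7
```

To row units: 12 cm / 75 = 0.16, 5.5 cm / 75 = 0.0733.

Request:
servo_tool([
  [0,0,0.0067,0],
  [0,0,0.016,0],
  [0,0,0.0267,0],
  [0,0,0.04,0],
  [0,0,0.0533,0],
  [0,0,0.0733,0],
  [0,0,0.0933,0],
  [0,0,0.12,0],
  [0,0,0.1467,0],
  [0,0,0.16,0],
  [0,0,0.16,0],
  [0,0,0.16,0],
])

```text
time: 20.1
ee_pos: [0.5294, -0.0016, 0.1621]
tcp_rot: [180.0, 0.0, 173.4]
wrist_force: [0.3, 0.1, -1.2]
opening: 0.0068
grasp_force: 40.0
```

Run:
```python
from h import *
C=cam("scene"); print(unproj(C,[(175,232),(225,265),(162,190)],0).round(3), unproj(C,[(168,205)],.15).round(3), unproj(C,[(153,185)],.2).round(3))
```

```text
[[ 0.683 -0.396  0.   ]
 [ 0.75  -0.214  0.   ]
 [ 0.551 -0.501  0.   ]] [[ 0.678 -0.369  0.15 ]] [[ 0.656 -0.404  0.2  ]]
```

Clear of the sanitiser by more than 15 cm.

To row units: -30.3 cm / 75 = -0.404, -30 cm / 75 = -0.4.

Request:
servo_tool([
  [0,-0.0067,0,0],
  [-0.0013,-0.02,0,0],
  [-0.004,-0.044,0,0],
  [-0.0067,-0.0733,0,0],
  [-0.008,-0.1067,0,0],
  [-0.0107,-0.14,0,0],
  [-0.0133,-0.1733,0,0],
  [-0.016,-0.2067,0,0],
  [-0.0187,-0.24,0,0],
  [-0.0213,-0.2733,0,0],
  [-0.024,-0.3067,0,0],
  [-0.0267,-0.34,0,0],
  [-0.028,-0.3693,-0.004,0],
  [-0.0293,-0.3893,-0.0107,0],
  [-0.0293,-0.4,-0.016,0],
  [-0.0293,-0.404,-0.02,0],
  [-0.0293,-0.404,-0.02,0],
  [-0.0293,-0.404,-0.02,0],
  [-0.0293,-0.404,-0.02,0],
  [-0.0293,-0.404,-0.02,0],
])

```text
time: 21.77
ee_pos: [0.5075, -0.3038, 0.1473]
tcp_rot: [-180.0, 0.0, 173.4]
wrist_force: [-0.3, 0.2, -0.8]
opening: 0.0072
grasp_force: 40.0
```

Run:
```python
from h import *
o=get_obs(); print(o["time"],o["ee_pos"],o["tcp_rot"],o["opening"],o["grasp_force"],o["qd"].round(2))
cv2.imwrite("pics/s8.png",cv2.resize(camera("scene")[90:290,90:490,::-1],None,fx=2,fy=2,interpolation=cv2.INTER_CUBIC))
```

```text
21.7667 [ 0.50750129 -0.30380042  0.14733283] [-1.79992735e+02  3.19266994e-02  1.73434360e+02] 0.007200609168157357 40.00452032312751 [-0.09  0.02  0.17  0.05 -0.02 -0.01]
```

View pics/s8.png

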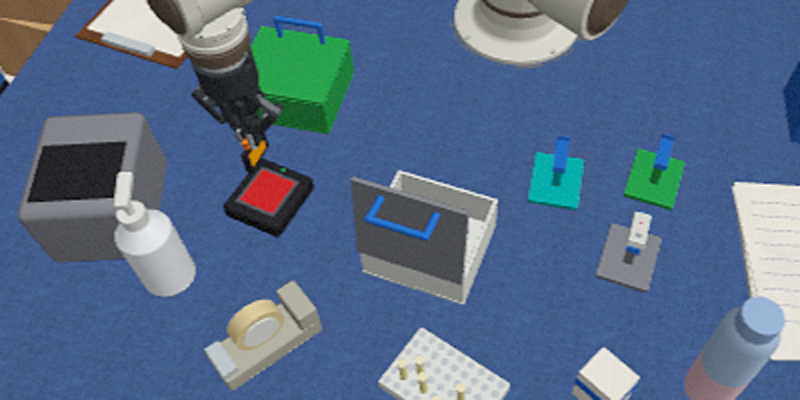

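The amber plate is held at (257,150) over the scanner, the cover is upright at (410,235), the cassette is on the rest at (640,232), and the bystanders are undisturbed. Handing in.

```bash
python3 -c "
from workcell import *
print(job_done())"
```

```text
the job is handed in; nothing more can be done
None
```

I've handed the job in at about 22 s (the verdict wasn't shown): the cassette lies window up on the grey stand's blue rest, the cover is open to about upright, and the amber plate is held with its bottom edge about 8 cm above the scanner window; the grey plate's slot isn't visible in the last picture, but nothing touched it.

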